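# Open a two-catch machine guard and hold its gate wide

## Robot

A 6-joint arm with a two-finger parallel gripper is mounted at the origin on a cart in front of the work surface, level with it; the furniture and walls round the work are solid. World frame = base frame: x ahead of the robot, y to its left, z up, the work surface at z = 0. Lengths are in mm, angles in rad, forces in N, time in s.
With the tool pointing down it reaches from about 350 to 875 mm from the base axis. Payload 4.2 kg.
Tool frame: the origin (TCP) lies at the very end of the fingers, on their centre line; the grasp point (between the pads) lies 19 mm behind it (pinch_z is the distance from the TCP to the grasp point, in mm); z points along the fingers, y is the line along which they close (so a half turn about z gives the same grasp; the last joint's range is limited). The gripper opens to 85 mm and grips with 20 to 120 N. Pads are 22 mm wide; open, the fingers measure 114 mm over their backs; the gripper's body (76 mm by 85 mm) begins 54 mm behind the grasp point. The pads swing forward as they close: fully open they stand 13 mm farther back than shut.
Start: joints at [1.502, 0.385, 0.008, 0, -1.194, -0.259], TCP at [201.193, 591.71, 202.012] pointing down, gripper open.
Joint ranges: [-3.14, 3.14], [-1.21, 2.06], [-1.07, 1.41], [-3.16, 2.05], [-2.99, -0.16], [-3.1, 3.1]. Speed limits (rad/s): [2.79, 2.79, 3.14, 3.14, 3.14, 3.14].

## Interface

Orientations are given as a unit quaternion [x, y, z, w].
In Python, from bench import * gives the robot as it stands.
- The arm moves only by the tool arm_command, never from a script. Its argument "steps" is one flat list of numbers, 4 for each row, row after row: the shift along the tool's x, y, z in m, then the turn about the tool's z in rad. In form: [tx, ty, tz, roll, tx, ty, tz, roll, ...]. A call has 1 to 20 rows; each row shifts and turns the commanded pose from where the row before left it, along the tool's axes as they then stand; what a row does not reach is not made up. A row lasts 1/8 s, in which the tool goes at most 62.5 mm and 10.7 degrees, less where a joint would pass 70% of its speed; a pose out of reach is approached as far as the arm can. A call with a gripper value outside its range is refused whole. "grip" is the finger opening in m, from 0 to 0.0854, set as the call begins (left out, the last holds). The fingers move at their own pace and stop on an object; the grip force is fixed at half the most. Time passes only in rows, so rows that do not move let the fingers close. It gives the time, the measured TCP pose, the force, the opening and the grip force at its end, in the units of the state.
- read_state(): the state, without advancing time (a new reading comes with each control period).
- get_image(name): name is "side" or "top"; returns the picture (480x640x3 uint8, red, green, blue); there is no depth.
- get_calibration(name): a dict with "camera_matrix" (3x3 intrinsics, pixels), "k1" (the pictures are not rectified: a ray, as slopes to the right and down, at radius r is drawn at 1 + k1 r^2 times it, then the intrinsics apply), "cam_to_world" (4x4, takes a point from camera to world coordinates). Camera axes: x right, y down, z forward; pixel columns grow to the right and rows downward; lengths in mm; the calibration is good to about 2 mm. A picture is of the moment at which its call begins. get_calibration takes no time and is no camera call.
- job_done(): hands the job in; it is judged then, once.
The state is a dict: "clock": time; "joints": joint angles; "joint_vel": joint speeds; "joint_efforts": joint torques, N m; "position": TCP position; "ee_rot": TCP orientation; "contact_force": force on the tool from outside, world axes, zero at the start; "wrist_torque": the same for the moment, N m; "gripper_width": finger opening in mm; "grasp_force": force on a finger pad.
Only numpy, scipy, OpenCV 4.12 (cv2) and the standard library are available. Lean on these libraries where they do the work, as an engineer would, in place of code of your own. Each camera call takes 0.05 s, during which the arm holds its last target. There are 200 camera calls.

## Task

A colleague has to reach into the small machine guard: press the unlock button on the low separate box fully down and let it come up, then squeeze the catch with the two round posts fully together, and only then the catch with the two flat paddles. Then swing the gate (the upright bar is its pull) open past the stiff point of its detent until it stands wide, square to the guard's front or a little more, and finish while still holding it there, because it is sprung and swings back when let go. Leave the cup and the cartons of screws and washers where they are.

Things in the scene. Friction and masses are not known exactly. Their poses are not given: they have to be found in the camera images.
- unlock_top (a point): Top centre of the grey push button, 28 mm in diameter, in a black collar on a low grey box (64x64x30 mm) that stands alone on the worktop, to the right of the guard; the button's top is 48 mm above the worktop; pressed straight down.
- unlock (a joint): Button travel: 0 up, 0.006 m fully down; spring, 1.5 N to start, 5 N fully down; counts as pressed beyond 0.0045 and as up again below 0.0015.
- catch_round_mid (a point): Midway between the two round posts (16 mm in diameter, 33 mm tall) of the first catch, 17 mm below their tops, 146 mm above the worktop, on the header rail above the gate, at the left or right place (it varies, 120 mm apart). x away from the robot, y along the rail (squeeze line), z up. Outer sides 64 mm apart, squeezed 36 mm. Carriages 14 to 20 mm below.
- round_l (a joint): The round post on the catch's +y side: slides inward from 0 (out) to 0.014 m (fully in). Friction of about 5 N holds it wherever it is left; with both posts more than 0.007 in, this catch's pawls are clear of the gate; more than 0.009 counts as squeezed.
- round_r (a joint): The round post on the catch's -y side: same values and friction as round_l. Both have to be squeezed between the fingers at one time.
- catch_flat_mid (a point): Point midway between the two flat paddles of the second catch (each 26 mm wide across the rail, 7 mm thick, 33 mm tall), 17 mm below their tops, 146 mm above the worktop; on the header rail at the place the round one does not have. Same frame, same widths (64 mm out, 36 mm in).
- flat_l (a joint): The flat paddle on the catch's +y side: slides inward from 0 (out) to 0.014 m (fully in). Same friction and values as the round posts.
- flat_r (a joint): The flat paddle on the catch's -y side: same.
- bar_grip (a point): Grip point on the gate's upright round steel pull bar (12 mm in diameter, free from 92 mm to its top at 155 mm above the worktop), 17 mm below the bar's top; 55 mm in front of the gate panel. It moves and turns with the gate.
- hinge (a point): Point on the gate's vertical hinge axis, at the height of bar_grip (138 mm); the hinge is at the gate's left end, seen from the robot. Frame axes as the catches' (x away from the robot through the gate, y along the rail, to the left). With the gate shut the bar is at x = -0.055, y = -0.160 from here.
- gate (a joint): Gate angle: 0 shut, grows as it swings towards the robot (clockwise from above), stop at 1.75 rad. Free end 235 mm from the hinge, top at 92 mm. Locked until both catches are in. Sprung shut (2 N at the bar when wide). Detent resists from 0.7 to 0.95 (about 5 N at the bar), then helps; let go beyond it, the gate swings back to rest at about 1.1. Wide: over 1.4.
- cup: White coffee cup, 71 mm in diameter, 86 mm tall, right of the button box; origin under its centre. Bystander.
- washers: Small open carton of washers, 58x59x46 mm, left of the guard; origin under its centre. Bystander.
- screws: Open carton of screws, 82x75x68 mm, right of the guard; origin under its centre. Bystander.
There are look-alikes about, which are no part of the job. Leave any orange or yellow look-alike of the part that bears unlock_top alone.

How it is judged:
By the outcome, as a careful person would: the job done as asked, in the order asked, and still so for the second after the job is handed in, while the arm keeps its last pose, push and grip.
It also fails if it takes over 61 s, if anything falls off the work surface, if the arm or the gripper's body presses on something with over 40 N, if the wrist force passes 120 N, or if a joint passes its speed limit or range.

## Working session

There is one attempt and no reset: what is moved stays moved. The work goes in short steps, Python scripts to look and compute and a tool call to move; the robot and the scene stay as the last step left them, time stands still between calls to the robot, and variables do not carry over. Pictures are saved under pics/ and viewed, at most 10 in all, crops included, and the job is handed in when it is done.

Besides the shell and the picture viewer there is one more tool, called as name(argument=value, ...), one argument or row to a line, values as JSON. arm_command: Moves the arm, as the interface text tells. Its arguments: {"type":"object","properties":{"steps":{"type":"array","items":{"type":"number"}},"grip":{"type":"number"}},"required":["steps"]}

```bash
mkdir -p pics
python3 - <<'E'
from bench import *
import cv2
for n in("side","top"):
    cv2.imwrite(f"pics/{n}0.png",get_image(n)[:,:,::-1])
    c=get_calibration(n);print(n,c)
print(read_state())
E
```

```text
side {'camera_matrix': array([[514.65222842,   0.        , 324.39155192],
       [  0.        , 514.65222842, 240.16491773],
       [  0.        ,   0.        ,   1.        ]]), 'k1': -0.10399672943994218, 'cam_to_world': array([[-9.83692603e-01, -5.12723258e-02,  1.72394927e-01,
         3.44425673e+02],
       [-1.79197516e-01,  3.61455022e-01, -9.15007386e-01,
         1.19002184e+03],
       [-1.53984553e-02, -9.30978741e-01, -3.64748505e-01,
         5.70831096e+02],
       [ 0.00000000e+00,  0.00000000e+00,  0.00000000e+00,
         1.00000000e+00]])}
top {'camera_matrix': array([[512.85081515,   0.        , 332.05255594],
       [  0.        , 512.85081515, 240.50619346],
       [  0.        ,   0.        ,   1.        ]]), 'k1': -0.06976180682901643, 'cam_to_world': array([[ 3.02377786e-02, -9.97263229e-01,  6.74665030e-02,
         4.73094125e+02],
       [-9.99375800e-01, -2.89302360e-02,  2.02744117e-02,
         3.49742195e+01],
       [-1.82671034e-02, -6.80374436e-02, -9.97515523e-01,
         1.48642840e+03],
       [ 0.00000000e+00,  0.00000000e+00,  0.00000000e+00,
         1.00000000e+00]])}
{'clock': 0.1, 'joints': array([ 1.50160979e+00,  3.85498889e-01,  6.77356639e-03, -4.11587198e-04,
       -1.19401740e+00, -2.58602291e-01]), 'joint_vel': array([-1.55231965e-03, -2.31302588e-04,  2.55371718e-03,  2.60045908e-03,
        6.45882091e-04, -3.09909867e-05]), 'joint_efforts': array([-5.72627941e-04, -3.93325317e+01,  1.88927150e+01,  4.19795930e+00,
       -2.64568771e-03,  6.35161385e-06]), 'position': array([201.02491039, 591.18083355, 201.02723901]), 'ee_rot': array([ 9.86586475e-01, -1.63236468e-01, -9.83954636e-05,  9.86924240e-04]), 'contact_force': array([-0.33442074, -0.78297909, -0.14530823]), 'wrist_torque': array([-0.015641 , -0.0306972,  0.0046835]), 'grasp_force': 0.0, 'gripper_width': 85.17129164704075}
```

View pics/side0.png

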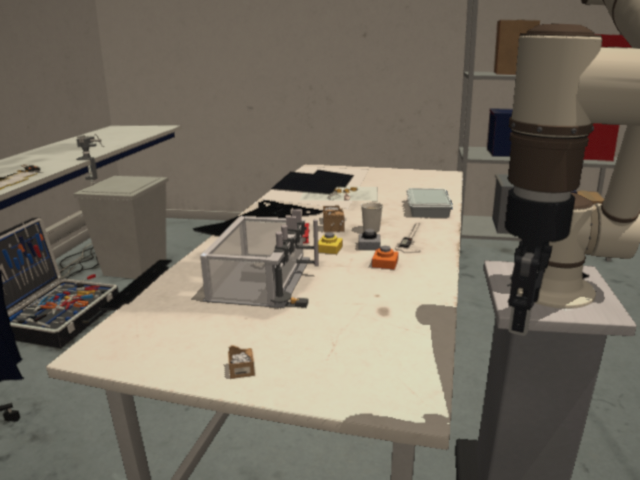

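View pics/top0.png

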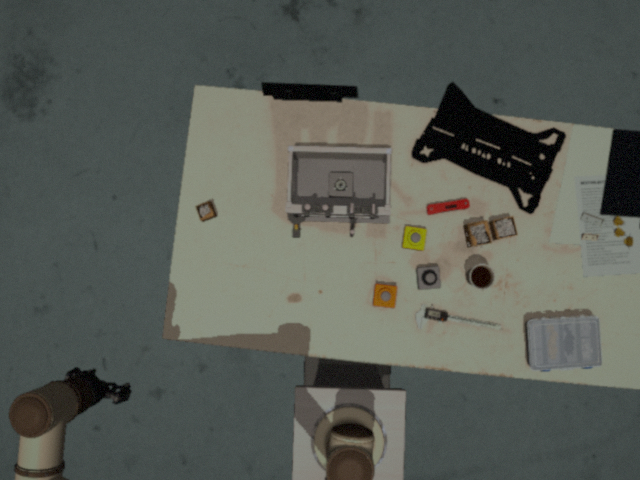

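Side: the guard is at about (255,265), with the grey button box at (370,240). Top: the guard spans (288–392, 145–222). Button candidates in the top view are grey (428,276), yellow (414,238) and orange (385,295). I choose grey by the description and check it in crops.

Run:
```python
import cv2
a=cv2.imread("pics/top0.png")[135:300,280:450]
b=cv2.imread("pics/side0.png")[195:315,195:400]
a=cv2.convertScaleAbs(cv2.resize(a,None,fx=3.5,fy=3.5,interpolation=cv2.INTER_CUBIC),alpha=1.5)
b=cv2.convertScaleAbs(cv2.resize(b,None,fx=3.9,fy=3.9,interpolation=cv2.INTER_CUBIC),alpha=1.3)
cv2.imwrite("pics/ca.png",a);cv2.imwrite("pics/cb.png",b)
```

```text
(no output)
```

View pics/ca.png

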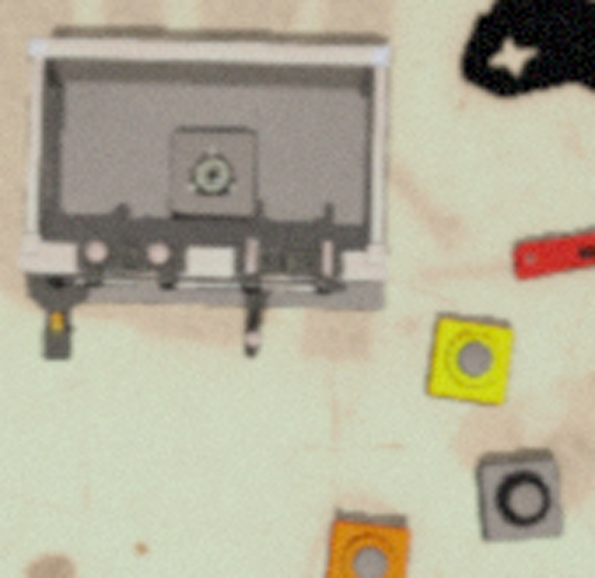

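View pics/cb.png

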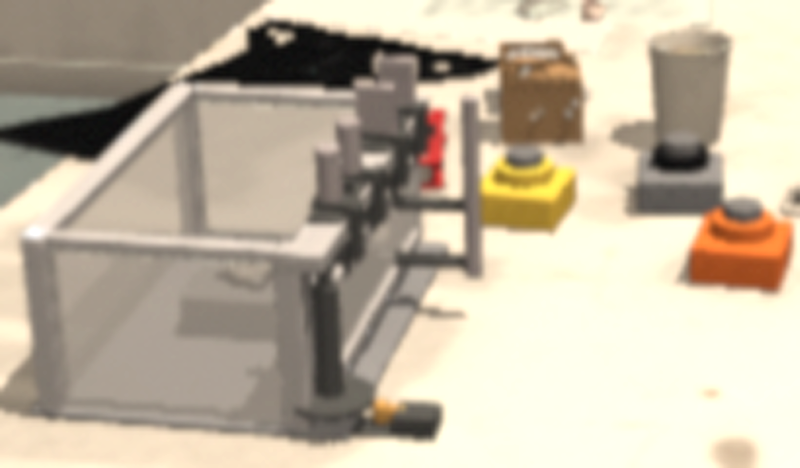

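The grey box with the black collar is at crop (522,498), so the choice is confirmed. The round posts are the left pair, (96,253) and (159,254). The flat paddles are the right pair, (251,255) and (328,257). The bar top is at (252,340). The dark stub at (57,340) and the yellow and orange boxes are look-alikes.

```bash
cat > h.py <<'E'
from bench import *
import numpy as np,cv2
def ray(n,uv):
    c=get_calibration(n);p=cv2.undistortPoints(np.array([[uv]],float),c["camera_matrix"],np.array([c["k1"],0,0,0.]))[0,0]
    T=c["cam_to_world"];return T[:3,3],T[:3,:3]@[p[0],p[1],1]
def at(n,uv,z):
    o,d=ray(n,uv);return o+d*(z-o[2])/d[2]
def proj(n,P):
    c=get_calibration(n);T=np.linalg.inv(c["cam_to_world"])
    return cv2.projectPoints(np.array(P,float).reshape(-1,3),cv2.Rodrigues(T[:3,:3])[0],T[:3,3],c["camera_matrix"],np.array([c["k1"],0,0,0.]))[0][:,0]
E
python3 - <<'E'
from h import *
np.set_printoptions(precision=1,suppress=True)
A=lambda u,v:(280+(u+.5)/3.5-.5,135+(v+.5)/3.5-.5)
B=lambda u,v:(195+(u+.5)/3.9-.5,195+(v+.5)/3.9-.5)
for k,a,b,z in [("btn",(522,498),(683,140),48),("rl",(96,253),(327,153),163),("rr",(159,254),(347,127),163),("fl",(251,255),(375,83),163),("fr",(328,257),(395,60),163),("bar",(252,341),(472,100),155)]:
    print(k,at("top",A(*a),z),at("side",B(*b),z))
print("railL/R corners back",at("top",A(36,48),120),at("top",A(380,48),120),"front",at("top",A(30,262),130),at("top",A(380,262),130))
print("base front",at("top",A(30,300),0),at("top",A(384,307),0))
print("cup,screws", at("top",(481,277),86),at("top",(478,233),68),at("top",(503,227),68),at("top",(385,295),48),at("top",(414,237),48))
E
```

```text
btn [ 476.2 -209.3   48. ] [ 474.2 -216.    48. ]
rl [648.3 129.5 163. ] [646.7 143.2 163. ]
rr [648.8  82.6 163. ] [646.3  98.7 163. ]
fl [650.   14.3 163. ] [649.3  16.5 163. ]
fr [650.1 -42.8 163. ] [647.5 -31.3 163. ]
bar [586.6  11.7 155. ] [586.3  17.9 155. ]
railL/R corners back [812.9 184.7 120. ] [819.9 -81.7 120. ] front [644.3 182.  130. ] [651.8 -84.3 130. ]
base front [628.9 194.9   0. ] [631.4 -99.9   0. ]
cup,screws [ 479.9 -345.7   86. ] [ 601.7 -340.7   68. ] [ 620.5 -410.6   68. ] [422.3 -88.1  48. ] [ 586.9 -165.7   48. ]
```

arm_command(
  steps=[0, 0, 0, -0.115, 0, 0, 0, -0.115, 0, 0, 0, -0.115, 0.01, 0.028, 0, 0, 0.01, 0.028, 0, 0, 0.01, 0.028, 0, 0, 0.01, 0.028, 0, 0, 0.01, 0.028, 0, 0, 0.01, 0.028, 0, 0, 0.01, 0.028, 0, 0, 0.01, 0.028, 0, 0, 0.01, 0.028, 0, 0, 0.01, 0.028, 0, 0, 0.01, 0.028, 0, 0, 0.01, 0.028, 0, 0, 0.01, 0.028, 0, 0, 0.01, 0.028, 0, 0, 0.01, 0.028, 0, 0, 0.01, 0.028, 0, 0],
  grip=0.0,
)

```text
clock: 2.48
position: [368.8, 145.4, 201.8]
ee_rot: [1.0, 0.009, -0.0, 0.0]
contact_force: [0.7, -0.3, -0.0]
gripper_width: 0.0
grasp_force: 0.0
```

arm_command(
  steps=[0.01, 0.036, 0, 0, 0.01, 0.036, 0, 0, 0.01, 0.036, 0, 0, 0.01, 0.036, 0, 0, 0.01, 0.036, 0, 0, 0.01, 0.036, 0, 0, 0.01, 0.036, 0, 0, 0.01, 0.036, 0, 0, 0.01, 0.036, 0, 0, 0.01, 0.036, 0, 0, 0, 0, 0.05, 0, 0, 0, 0.05, 0, 0, 0, 0, 0, 0, 0, 0, 0],
)

```text
clock: 4.22
position: [476.4, -212.0, 103.6]
ee_rot: [1.0, 0.009, 0.001, 0.001]
contact_force: [0.2, 0.3, 0.2]
gripper_width: 0.1
grasp_force: 0.0
```

Run:
```python
from h import *
s=read_state();p=s["position"];print(p)
t=get_image("top")[:,:,::-1];d=get_image("side")[:,:,::-1]
print(proj("top",p),proj("side",p))
f=lambda i,x,y:cv2.resize(i[y:y+100,x:x+66],None,fx=6,fy=6,interpolation=cv2.INTER_CUBIC)
cv2.imwrite("pics/b1.png",np.hstack([f(t,395,220),f(d,340,170)]))
```

```text
[ 476.42399399 -212.04434363  103.63999948]
[[433.30550288 276.9223216 ]] [[369.17955443 212.78719393]]
```

View pics/b1.png

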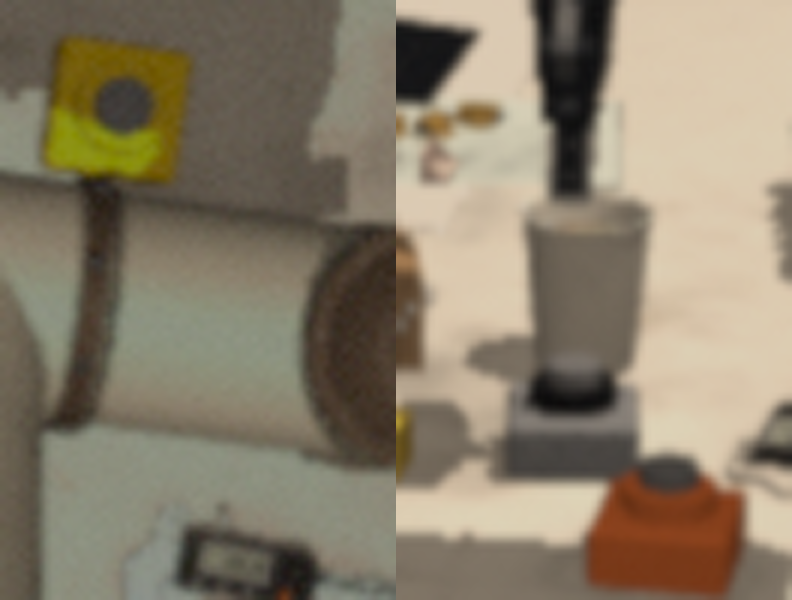

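Run:
```python
from h import *
print(proj("side",[[201,591,201],[476.4,-212,48],[476.4,-212,103.6],[476.4,-212,130],[476,-209,48]]),proj("top",[[476.4,-212,48]]))
print(at("side",(340+(583-396)/6,170+368/6),48))
```

```text
[[519.12008087 343.71819323]
 [368.88530118 230.95812499]
 [369.18614339 212.80561175]
 [369.32764297 204.01756817]
 [368.91957451 231.32119044]] [[429.74187202 276.87747682]]
[ 469.53618111 -209.80720361   48.        ]
```

The side crop shows the tip line at about (369,203) and the button at (371,231), so the lateral alignment is good. I'll lower and watch the force.

arm_command(
  steps=[-0.002, 0, 0.03, 0, 0, 0, 0.02, 0, 0, 0, 0.004, 0, 0, 0, 0.002, 0, 0, 0, 0, 0],
)

```text
clock: 4.95
position: [473.9, -211.8, 47.1]
ee_rot: [1.0, 0.009, 0.001, 0.0]
contact_force: [0.3, 0.2, -1.3]
gripper_width: 0.2
grasp_force: 0.0
```

arm_command(
  steps=[0, 0, 0.003, 0, 0, 0, 0.003, 0, 0, 0, 0, 0],
)

```text
clock: 5.32
position: [472.8, -211.7, 39.7]
ee_rot: [1.0, 0.009, -0.0, -0.0]
contact_force: [0.0, -0.5, 0.4]
gripper_width: 0.0
grasp_force: 0.0
```

Run:
```python
from h import *
d=get_image("side")[:,:,::-1];t=get_image("top")[:,:,::-1]
s=read_state();print(s["position"],s["contact_force"])
cv2.imwrite("pics/b2.png",cv2.resize(d[180:260,325:425],None,fx=7,fy=7,interpolation=cv2.INTER_CUBIC))
```

```text
[ 473.04453443 -211.74738559   39.9482352 ] [ 0.52244409  0.39832398 -0.16189812]
```

View pics/b2.png

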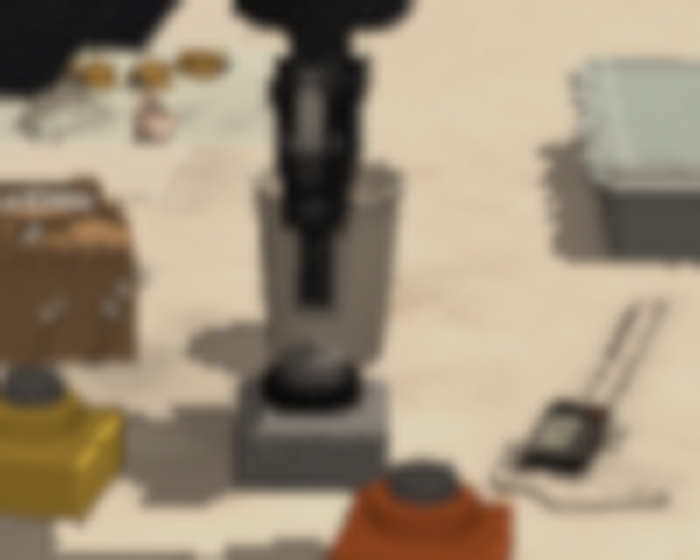

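The picture shows the fingertip at about (370,224) and the button's top at (370,231). The tip is still some 20–25 mm above the button, although the state says z=40. I'll descend gently until the force rises.

arm_command(
  steps=[0, 0, 0.004, 0, 0, 0, 0.004, 0, 0, 0, 0.004, 0, 0, 0, 0, 0],
)

```text
clock: 5.92
position: [472.7, -211.7, 27.5]
ee_rot: [1.0, 0.009, -0.001, -0.0]
contact_force: [0.4, -0.4, -0.9]
gripper_width: 0.3
grasp_force: 0.0
```

Run:
```python
from h import *
d=get_image("side")[:,:,::-1];t=get_image("top")[:,:,::-1]
s=read_state();print(s["position"],s["contact_force"],s["wrist_torque"],s["joints"])
cv2.imwrite("pics/b3.png",np.hstack([cv2.resize(d[190:250,345:395],None,fx=8,fy=8,interpolation=cv2.INTER_CUBIC),cv2.resize(t[250:310,400:450],None,fx=8,fy=8,interpolation=cv2.INTER_CUBIC)]))
```

```text
[ 473.09215116 -211.76483321   27.9418432 ] [ 0.68958473  0.28218296 -0.00462408] [-0.00228751 -0.00255417 -0.01943599] [-1.07413112e-01  4.06884411e-01 -4.70714117e-01  1.23177796e-04
 -6.93309147e-01  1.69541136e+00]
```

View pics/b3.png

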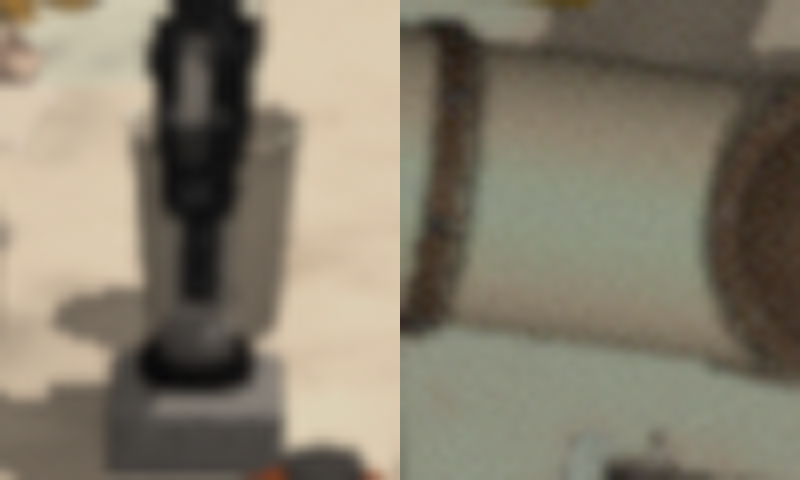

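The tip at (369,227.5) is now just over the button's top, at about v 229. Continuing down.

arm_command(
  steps=[0, 0, 0.003, 0, 0, 0, 0.003, 0, 0, 0, 0, 0],
)

```text
clock: 6.4
position: [473.1, -211.7, 22.0]
ee_rot: [1.0, 0.009, -0.0, 0.0]
contact_force: [-0.3, -0.1, 1.6]
gripper_width: -0.0
grasp_force: 0.9
```

arm_command(
  steps=[0, 0, 0.003, 0, 0, 0, 0, 0],
)

```text
clock: 6.65
position: [473.2, -211.8, 19.2]
ee_rot: [1.0, 0.009, 0.0, 0.0]
contact_force: [-1.2, 0.8, 3.1]
gripper_width: -0.3
grasp_force: 1.7
```

arm_command(
  steps=[0, 0, 0.002, 0, 0, 0, 0, 0],
)

```text
clock: 6.9
position: [473.2, -211.8, 17.2]
ee_rot: [1.0, 0.009, 0.0, 0.0]
contact_force: [-0.7, 1.2, 5.1]
gripper_width: -0.1
grasp_force: 2.3
```

arm_command(
  steps=[0, 0, 0.001, 0, 0, 0, 0, 0],
)

```text
clock: 7.15
position: [473.2, -211.8, 16.8]
ee_rot: [1.0, 0.009, 0.0, 0.0]
contact_force: [-1.5, 0.9, 8.4]
gripper_width: 0.0
grasp_force: 4.3
```

Fully pressed: the force rose past 5 N against the stop at z=16.8. The true tip is therefore about 25 mm above the reported TCP z, and I will allow for that from here on.

arm_command(
  steps=[0, 0, -0.01, 0, 0, 0, -0.03, 0, 0, 0, -0.05, 0, 0, 0, -0.053, 0],
)

```text
clock: 7.65
position: [472.1, -211.5, 159.8]
ee_rot: [1.0, 0.008, -0.001, -0.0]
contact_force: [1.1, -0.7, -1.0]
gripper_width: -0.1
grasp_force: 0.0
```

arm_command(
  steps=[0.015, -0.026, 0, 0, 0.015, -0.026, 0, 0, 0.015, -0.026, 0, 0, 0.015, -0.026, 0, 0, 0.015, -0.026, 0, 0, 0.015, -0.026, 0, 0, 0.015, -0.026, 0, 0, 0.015, -0.026, 0, 0, 0.015, -0.026, 0, 0, 0.015, -0.026, 0, 0, 0.015, -0.026, 0, 0, 0.015, -0.026, 0, 0, 0, 0, 0, 0, 0, 0, 0, 0],
  grip=0.0854,
)

```text
clock: 9.4
position: [647.0, 103.0, 158.4]
ee_rot: [1.0, 0.009, -0.001, 0.0]
contact_force: [0.3, -0.1, 0.8]
gripper_width: 85.5
grasp_force: 0.0
```

Run:
```python
from h import *
d=get_image("side")[:,:,::-1]
s=read_state();print(s["position"],s["contact_force"],s["gripper_width"])
cv2.imwrite("pics/b4.png",cv2.resize(d[140:300,215:345],None,fx=4.6,fy=3.7,interpolation=cv2.INTER_CUBIC))
```

```text
[647.01615831 102.68842648 158.71228282] [ 1.14171591 -0.37470506 -0.29629495] 85.26266477450866
```

View pics/b4.png

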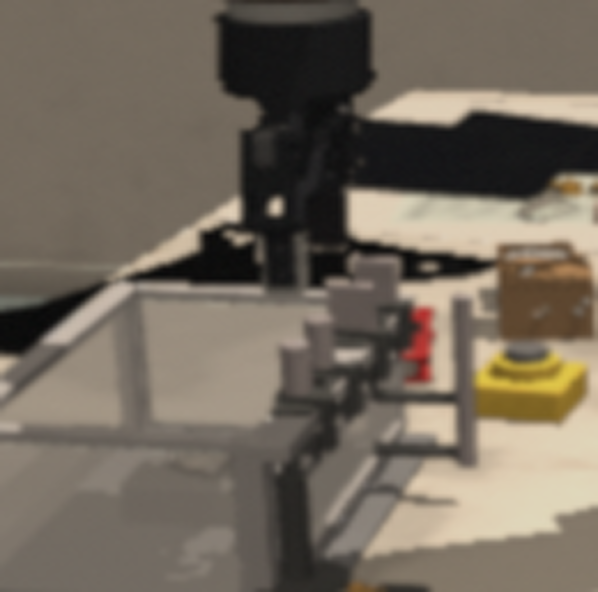

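The open gripper is above the round posts. The near fingertip is at about (277,218), and the post tops are at about (279,234) and (284,227).

Run:
```python
from h import *
np.set_printoptions(precision=1,suppress=True)
print(proj("side",[[647,145,200],[647,145,180],[647,145,160],[648.3,129.5,163],[648.7,82.6,163],[640,145,190]]))
```

```text
[[277.3 218.6]
 [277.8 227. ]
 [278.2 235.4]
 [279.4 231.7]
 [284.3 224.8]
 [280.6 223. ]]
```

arm_command(
  steps=[0.001, -0.003, 0.02, 0, 0, 0, 0.016, 0, 0, 0, 0.01, 0, 0, 0, 0.005, 0, 0, 0, 0, 0],
)

```text
clock: 10.07
position: [648.6, 106.2, 107.9]
ee_rot: [1.0, 0.009, -0.0, 0.0]
contact_force: [1.1, 0.0, 0.7]
gripper_width: 85.2
grasp_force: 0.0
```

arm_command(
  steps=[0, 0, 0, 0, 0, 0, 0, 0, 0, 0, 0, 0, 0, 0, 0, 0, 0, 0, 0, 0, 0, 0, 0, 0],
  grip=0.03,
)

```text
clock: 10.82
position: [650.1, 104.4, 112.8]
ee_rot: [1.0, 0.009, 0.002, 0.001]
contact_force: [-2.3, -5.8, 11.9]
gripper_width: 31.0
grasp_force: 58.3
```

arm_command(
  steps=[0, 0, 0, 0, 0, 0, 0, 0, 0, 0, 0, 0, 0, 0, 0, 0],
  grip=0.0854,
)

```text
clock: 11.32
position: [648.6, 106.6, 107.8]
ee_rot: [1.0, 0.009, -0.0, 0.0]
contact_force: [-0.3, -0.5, 0.4]
gripper_width: 85.4
grasp_force: 0.0
```

arm_command(
  steps=[0, 0, -0.02, 0, 0, 0, -0.03, 0, 0, 0, 0, 0],
)

```text
clock: 11.7
position: [650.4, 107.0, 160.9]
ee_rot: [1.0, 0.009, 0.003, -0.001]
contact_force: [-0.2, -0.2, -0.5]
gripper_width: 85.6
grasp_force: 0.0
```

Run:
```python
from h import *
d=np.mean([get_image("side")[:,:,::-1].astype(float) for _ in range(4)],0).astype(np.uint8)
s=read_state();print(s["position"],s["contact_force"],s["gripper_width"])
o=cv2.imread("pics/side0.png")
f=lambda d:cv2.resize(d[195:285,260:325],None,fx=6,fy=6,interpolation=cv2.INTER_CUBIC)
cv2.imwrite("pics/b5.png",np.hstack([f(o),f(d)]))
```

```text
[647.8462851  106.26013046 156.68356538] [-0.26742345 -0.04381837 -0.91869259] 85.103660129731
```

View pics/b5.png

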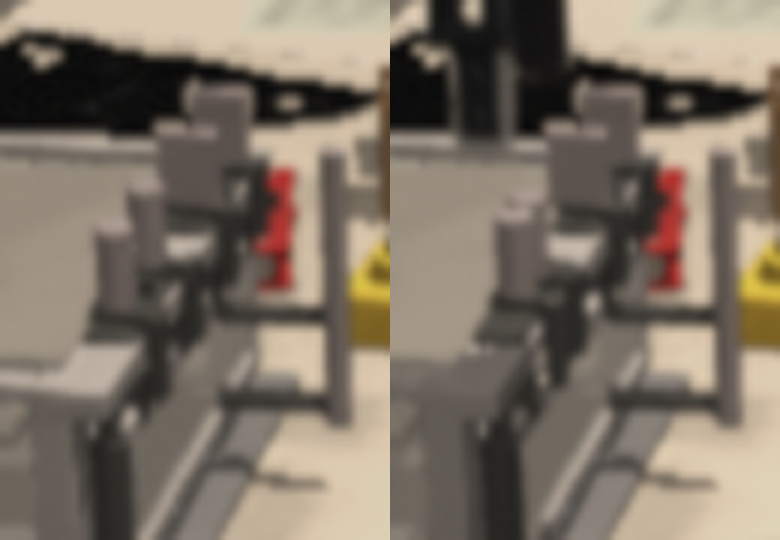

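Right half: the round posts now overlap in one column at about (280,230), so they are fully in. The paddles are untouched. Next, the flat paddles.

arm_command(
  steps=[-0.001, 0.03, 0, 0, 0, 0.03, 0, 0, 0, 0.03, 0, 0, 0, 0.03, 0, 0, 0, 0, 0, 0, 0, 0, 0.02, 0, 0, 0, 0.016, 0, 0, 0, 0.012, 0, 0, 0, 0, 0],
)

```text
clock: 13.02
position: [648.9, -13.4, 108.5]
ee_rot: [1.0, 0.009, -0.001, 0.0]
contact_force: [-0.1, 0.6, 0.3]
gripper_width: 85.4
grasp_force: 0.0
```

arm_command(
  steps=[0, 0, 0, 0, 0, 0, 0, 0, 0, 0, 0, 0, 0, 0, 0, 0, 0, 0, 0, 0, 0, 0, 0, 0],
  grip=0.03,
)

```text
clock: 13.78
position: [651.4, -15.6, 114.9]
ee_rot: [1.0, 0.008, 0.003, 0.001]
contact_force: [-2.6, -5.2, 11.5]
gripper_width: 32.0
grasp_force: 62.2
```

arm_command(
  steps=[0, 0, 0, 0, 0, 0, 0, 0, 0, 0, 0, 0, 0, 0, -0.03, 0, 0, 0, -0.02, 0, 0, 0, 0, 0, -0.031, -0.014, 0, 0, -0.031, -0.014, 0, 0, 0, 0, 0, 0, 0, 0, 0.03, 0, 0, 0, 0.03, 0, 0, 0, 0, 0, 0, 0, 0, 0],
  grip=0.0854,
)

```text
clock: 15.4
position: [588.2, 13.2, 100.6]
ee_rot: [1.0, 0.009, 0.001, 0.0]
contact_force: [0.4, -1.1, -0.3]
gripper_width: 85.2
grasp_force: 0.0
```

arm_command(
  steps=[0, 0, 0, 0, 0, 0, 0, 0, 0, 0, 0, 0, 0, 0, 0, 0, 0, 0, 0, 0, 0, 0, 0, 0],
  grip=0.0,
)

```text
clock: 16.15
position: [585.4, 10.0, 100.6]
ee_rot: [1.0, 0.008, -0.002, 0.002]
contact_force: [-2.8, -8.6, 3.5]
gripper_width: 10.1
grasp_force: 58.5
```

The bar is held. I'll compute the arc rows.

Run:
```python
import numpy as np
t=np.arange(0,1.71,.1);a=1.9019+t
P=169.2*np.c_[np.cos(a),-np.sin(a)]
for k,d in zip(t[1:],np.diff(P,axis=0)):print(round(k,1),round(d[0]/1e3,4),round(-d[1]/1e3,4))
```

```text
0.1 -0.0157 -0.0063
0.2 -0.015 -0.0078
0.3 -0.0141 -0.0093
0.4 -0.0131 -0.0106
0.5 -0.012 -0.0119
0.6 -0.0108 -0.013
0.7 -0.0094 -0.0141
0.8 -0.008 -0.0149
0.9 -0.0064 -0.0156
1.0 -0.0048 -0.0162
1.1 -0.0032 -0.0166
1.2 -0.0015 -0.0168
1.3 0.0002 -0.0169
1.4 0.0019 -0.0168
1.5 0.0035 -0.0165
1.6 0.0052 -0.0161
1.7 0.0067 -0.0155
```

arm_command(
  steps=[0, 0.003, 0, 0, -0.008, -0.003, 0, 0, -0.008, -0.003, 0, 0, -0.0075, -0.004, 0, 0, -0.0075, -0.004, 0, 0, -0.007, -0.0045, 0, 0, -0.007, -0.0045, 0, 0, 0, 0, 0, 0],
)

```text
clock: 17.15
position: [540.7, 32.9, 100.6]
ee_rot: [1.0, 0.009, -0.0, 0.0]
contact_force: [-1.7, -4.0, 6.1]
gripper_width: 9.7
grasp_force: 59.2
```

arm_command(
  steps=[-0.0066, -0.0053, 0, 0, -0.0065, -0.0053, 0, 0, -0.006, -0.006, 0, 0, -0.006, -0.006, 0, 0, -0.0054, -0.0065, 0, 0, -0.0054, -0.0065, 0, 0, -0.0047, -0.007, 0, 0, -0.0047, -0.007, 0, 0, -0.004, -0.0075, 0, 0, -0.004, -0.0075, 0, 0, 0, 0, 0, 0],
)

```text
clock: 18.52
position: [485.7, 95.8, 100.5]
ee_rot: [1.0, 0.009, -0.001, 0.001]
contact_force: [-2.4, -5.5, 9.1]
gripper_width: 10.3
grasp_force: 59.5
```

arm_command(
  steps=[-0.0032, -0.0078, 0, 0, -0.0032, -0.0078, 0, 0, -0.0024, -0.0081, 0, 0, -0.0024, -0.0081, 0, 0, -0.0016, -0.0083, 0, 0, -0.0016, -0.0083, 0, 0, 0, 0, 0, 0],
)

```text
clock: 19.4
position: [468.9, 144.4, 100.5]
ee_rot: [1.0, 0.009, -0.003, 0.001]
contact_force: [-9.9, 0.1, 13.3]
gripper_width: 9.6
grasp_force: 60.0
```

arm_command(
  steps=[-0.0018, -0.0084, -0.001, 0, -0.0018, -0.0084, 0, 0, 0, -0.0084, 0, 0, 0, -0.0084, 0, 0, 0.001, -0.0084, 0, 0, 0.001, -0.0084, 0, 0, 0, 0, 0, 0],
)

```text
clock: 20.27
position: [467.2, 195.2, 100.6]
ee_rot: [1.0, 0.009, -0.002, 0.001]
contact_force: [-8.2, -0.0, 7.7]
gripper_width: 9.8
grasp_force: 58.6
```

arm_command(
  steps=[0.0008, -0.0083, 0, 0, 0.0018, -0.0082, 0, 0, 0.0025, -0.0081, 0, 0, 0.0027, -0.008, 0, 0, 0.003, -0.006, 0, 0, 0, 0, 0, 0, 0, 0, 0, 0],
)

```text
clock: 21.15
position: [477.1, 234.8, 100.6]
ee_rot: [1.0, 0.009, -0.002, -0.0]
contact_force: [-10.9, 2.4, 8.0]
gripper_width: 9.5
grasp_force: 59.3
```

Run:
```python
from h import *
np.set_printoptions(precision=1,suppress=True)
s=read_state();print(s["position"],s["contact_force"],s["gripper_width"])
d=get_image("side")[:,:,::-1]; t=get_image("top")[:,:,::-1]
p=s["position"].copy();p[2]=138;print(proj("side",p),proj("top",p))
cv2.imwrite("pics/b6.png",np.hstack([cv2.resize(d[185:345,225:405],None,fx=2.4,fy=3,interpolation=cv2.INTER_CUBIC),cv2.resize(t[160:320,240:360],None,fx=3,fy=3,interpolation=cv2.INTER_CUBIC)]))
```

```text
[477.1 234.8 100.6] [-10.9   2.4   8. ] 9.5225584843058
[[347.5 265. ]] [[265.6 271.6]]
```

View pics/b6.png

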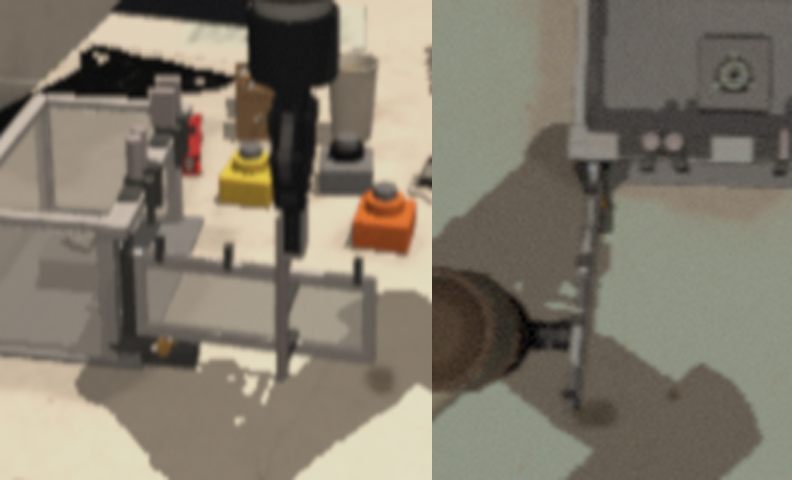

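The gate runs from its hinge at crop (595,165) to its free end at (577,400), which is square to the front or slightly beyond. The bar is still in the fingers. Both catches are in, and the cup and cartons are untouched. Handing in.

```bash
python3 -c "
from bench import *
print(job_done())"
```

```text
the job is handed in; nothing more can be done
None
```

I pressed and released the unlock button, squeezed the round catch and then the flat one, and swung the gate open. By camera it stands square or slightly past, and I handed in at about 21 s with the gripper still holding the bar.

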